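# Mute a studio microphone and twist off its head

## Robot

A 7-joint arm with a two-finger parallel gripper is mounted at the origin on the work surface. World frame = base frame: x ahead of the robot, y to its left, z up, the work surface at z = 0. Lengths are in m, angles in rad, forces in N, time in s.
With the tool pointing down it reaches from about 0.4 to 0.85 m from the base axis. Payload 10.4 kg.
Tool frame: the origin (TCP) lies between the finger pads; the fingertips stand 14 mm ahead of it and the grasp point (between the pads) lies 5 mm behind it (r.finger_overhang is the z of the fingertips in the tool frame, in m); z points along the fingers, y is the line along which they close (so a half turn about z gives the same grasp; the last joint's range is limited). The gripper opens to 87 mm and grips with 3 to 60 N. Pads are 19 mm wide; open, the fingers measure 117 mm over their backs; the gripper's body (75 mm by 190 mm) begins 51 mm behind the grasp point.
Start: joints at [-1.204, 0.332, -0.065, 1.46, 0.022, 1.35, -0.088], TCP at [0.237, 0.578, 0.237] pointing down, gripper open.
Joint ranges: [-2.6, 2.6], [-0.5, 2.12], [-1.47, 1.34], [0.16, 2.42], [-1.27, 4.41], [0.06, 2.06], [-2.6, 2.6]. Speed limits (rad/s): [2.22, 2.22, 2.79, 2.79, 3.14, 3.14, 3.14].

## Interface

Orientations are given as a unit quaternion [x, y, z, w].
In Python, from bench import r, optics gives the robot as it stands.
- The arm moves only by the shell command python3 -m pendant 'ROWS' [FORCE]. ROWS is JSON, a list of rows, each a list of 7 numbers: the closure, from -1 (fully open) to 1 (shut), then the shift along the tool's x, y, z scaled (see below), then the turn, a rotation vector about the tool's x, y, z scaled (see below). In form: [[grip, x, y, z, rx, ry, rz], ...]. A call has 1 to 8 rows; each row is the pose to reach, as a shift and turn from the pose commanded when the call began, along the tool's axes at that moment; what a row does not reach only later rows make up. The controller multiplies each number of a shift by 0.3 m and each number of a turn by 120 degrees. A row lasts 1/8 s, in which the tool goes at most 62.5 mm and 10.7 degrees, less where a joint would pass 70% of its speed; a pose out of reach is approached as far as the arm can. A call with a number of a shift or a turn outside -1 to 1 is refused whole. A call with a gripper value outside its range is refused whole. The fingers move at their own pace and stop on an object; FORCE is the grip in N (left out, the last holds). Time passes only in rows, so rows that repeat a pose let the fingers close. It gives the time, the measured TCP pose, the force, the opening and the grip force at its end, in the units of the state.
- r.read_state(): the state, without advancing time (a new reading comes with each control period).
- optics.camera(name): name is "scene" or "top" or "wrist"; returns a dict with "pixels" (420x560x3 uint8, red, green, blue), "vfov" (degrees; the focal length in pixels is half the picture's height over the tangent of half this angle, whatever the lens; pixels are square), "cx", "cy" (the principal point, pixels), "rvec" (rotation vector, rad) and "tvec" (3), from world to camera coordinates, as OpenCV has them. Camera axes: x right, y down, z forward; pixel columns grow to the right and rows downward; lengths in m; the calibration is good to about 2 mm. A picture is of the moment at which its call begins. There is no depth.
- r.close_job(): hands the job in; it is judged then, once.
The state is a dict: "time": time; "joint_positions": joint angles; "joint_vel": joint speeds; "joint_torque": joint torques, N m; "ee_pos": TCP position; "eef_rot": TCP orientation; "ft_force": force on the tool from outside, world axes, zero at the start; "torque": the same for the moment, N m; "width": finger opening in m; "grip_force": force on a finger pad.
Only numpy, scipy, OpenCV 4.12 (cv2) and the standard library are available. Lean on these libraries where they do the work, as an engineer would, in place of code of your own. Each camera call takes 0.05 s, during which the arm holds its last target. There are 200 camera calls.

## Task

Mute the red microphone by pulling the red fader all the way down (to the robot's end of its slot). Then take the twist-lock head off the microphone with the red rings: nobody knows which way its lock undoes, so try one way and, if it stops short, the other, and lift the head straight out when it is free. Finish still holding the head in the gripper, still and upright, about 10 cm above its seat or higher and clear of everything else; leave the blue fader, the blue microphone and the other things on the table alone.

Things in the scene. Friction and masses are not known exactly. Their poses are not given: they have to be found in the camera images.
- mixer: Charcoal mixer, 220 x 180 x 45 mm, fixed to the table, wooden cheeks at its sides. Origin: centre of its underside. Its x axis points up the faders (away from the robot, turned by at most 0.3 rad), y to its left, z up. Two 80 mm fader slots along x, at y = +42 mm (red) and -42 mm (blue), their lower ends at x = -75 mm. Small black knobs stand 7 mm high at x = +48 and +85 mm, behind the faders.
- fader_red (a joint): Red fader, m: 0 = all the way down (end stop nearest the robot, muted), 0.08 = all the way up. Starts at 0.045 to 0.075. Stays where it is left; sliding it takes about 1.5 N.
- cap_red (a point): Centre of the top of the red fader's cap, 70 mm above the table. The cap is 24 mm along the slot, 14 mm across it (mixer's y) and stands 25 mm above the mixer's top; pinch it across the slot from above.
- fader_blue (a joint): Blue fader, same scale; must be left where it is.
- cap_blue (a point): Centre of the top of the blue fader's cap, same size as the red one, 84 mm beside it.
- mic_red: Champagne-coloured microphone with red rings, standing upright, fixed to the table, left or right of the mixer: foot disc 100 mm across and 14 mm high, slim stem, body 54 mm across from 56 to 120 mm above the table. Origin: centre of the foot's underside; z up.
- seat_red (a point): Centre of the flat seat on the red microphone, 120 mm above the table, where the head's rim rests. A brass neck 22 mm high and about 41 mm across stands on it, hidden inside the head; the head's two lugs are caught under it with 1.5 mm of upward play.
- head_red: Loose head of the red microphone: upright round grille cap, 54 mm across, 65 mm high, 0.10 to 0.18 kg, red ring round its lower rim, red dot on its closed top. Origin: centre of its lower rim, on the seat when seated; z up. Grip it from above round its upper 40 mm.
- top_red (a point): Centre of the red head's top, 65 mm above its rim. Turning the head about the vertical the right way (clockwise or anticlockwise, cannot be seen) frees it; lift it straight out at 60 to 95 degrees (1.05 to 1.65 rad) from its start. The wrong way it meets a hard stop after 8 to 30 degrees. It does not rise by itself and turns easily (under 0.25 N m).
- mic_blue: The same kind of microphone with blue rings, on the other side of the mixer; leave it alone. Origin as mic_red.
- head_blue: Head of the blue microphone, same size; leave it alone.
- bananas: Bunch of green bananas, about 200 mm long, 60 mm high, bystander. Origin: underside.
- mug: Blue mug, 80 mm across, 90 mm high, bystander. Origin: centre of its underside.
- mouse: Round black mouse, 62 mm across, 33 mm high, bystander. Origin: centre of its underside.
- pen: Black pen, 130 x 9 x 9 mm, bystander. Origin: centre of its underside.
Not all that is in view belongs to the job. What is shaped like the head_red but yellow is not meant.

How it is judged:
By the outcome, as a careful person would: the job done as asked, in the order asked, and still so for the second after the job is handed in, while the arm keeps its last pose, push and grip.
It also fails if it takes over 58 s, if anything falls off the work surface, if the arm or the gripper's body presses on something with over 40 N, if the wrist force passes 120 N, or if a joint passes its speed limit or range.

## Working session

There is one attempt and no reset: what is moved stays moved. The work goes in short steps, Python scripts to look and compute and a shell command to move; the robot and the scene stay as the last step left them, time stands still between calls to the robot, and variables do not carry over. Pictures are saved under pics/ and viewed, at most 10 in all, crops included, and the job is handed in when it is done.

```bash
mkdir -p pics; ls; cat > h.py <<'E'
import numpy as np, cv2
from bench import r, optics
def cam(n):
    c=optics.camera(n); p=c["pixels"]; f=p.shape[0]/2/np.tan(np.radians(c["vfov"])/2)
    K=np.array([[f,0,c["cx"]],[0,f,c["cy"]],[0,0,1]]); R=cv2.Rodrigues(np.array(c["rvec"],float))[0]
    return p,K,R,np.array(c["tvec"],float)
def ray(K,R,t,u,v,z):
    d=R.T@np.linalg.inv(K)@[u,v,1]; o=-R.T@t
    return o+d*(z-o[2])/d[2]
def save(n,p): cv2.imwrite("pics/"+n,cv2.cvtColor(np.ascontiguousarray(p),cv2.COLOR_RGB2BGR))
E
python3 - <<'E'
from h import *
for n in("scene","top"):
    p,K,R,t=cam(n); save(n+"0.png",p); print(n,(-R.T@t).round(3),K[0,0],R.round(2).tolist()); np.savez(n+".npz",p=p,K=K,R=R,t=t)
s=r.read_state(); print(s["time"],s["ee_pos"],s["eef_rot"],s["width"])
E
```

```text
pics
scene [1.073 0.5   1.074] 450.1775964405509 [[-0.71, 0.7, 0.02], [0.56, 0.57, -0.6], [-0.43, -0.42, -0.8]]
top [ 0.337 -0.009  1.423] 453.2700113885464 [[0.0, -1.0, 0.0], [-0.99, -0.0, -0.16], [0.16, -0.0, -0.99]]
0.1 [0.23737777 0.57781569 0.23583124] [ 1.93668578e-01  9.81066810e-01 -6.22231151e-04 -9.45803980e-05] 0.08713381754548939
```

View pics/top0.png

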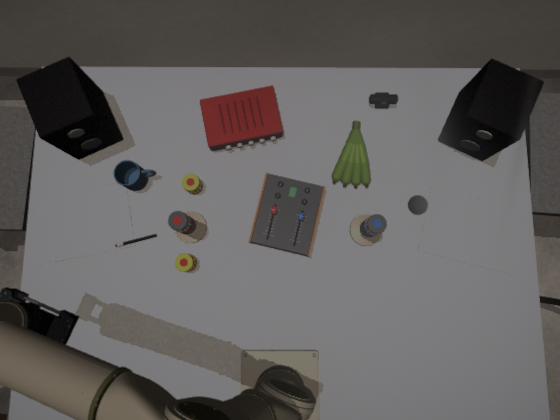

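View pics/scene0.png

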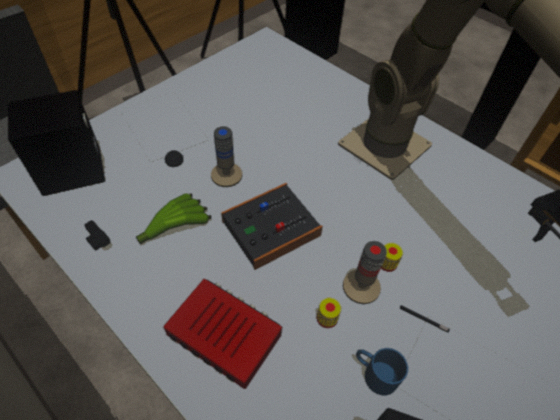

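The top view shows these candidates:
- **Red head:** a grey head with a red dot at (180,221). Decoys are the yellow heads at (192,184) and (186,263), and the blue head at (376,225).
- **Red fader:** the cap at (274,210). Decoys are the blue cap at (301,216) and the red box at (242,118).

I choose the grey head and the red cap, and check both in a crop.

```bash
python3 - <<'E'
from h import *
d=np.load("top.npz"); p=d["p"][165:285,160:335]
save("crop1.png",cv2.resize(p,None,fx=4.5,fy=4.5,interpolation=cv2.INTER_CUBIC))
d=np.load("scene.npz"); p=d["p"][180:305,215:400]
save("crop2.png",cv2.resize(p,None,fx=4.3,fy=4.3,interpolation=cv2.INTER_CUBIC))
E
```

```text
(no output)
```

View pics/crop1.png

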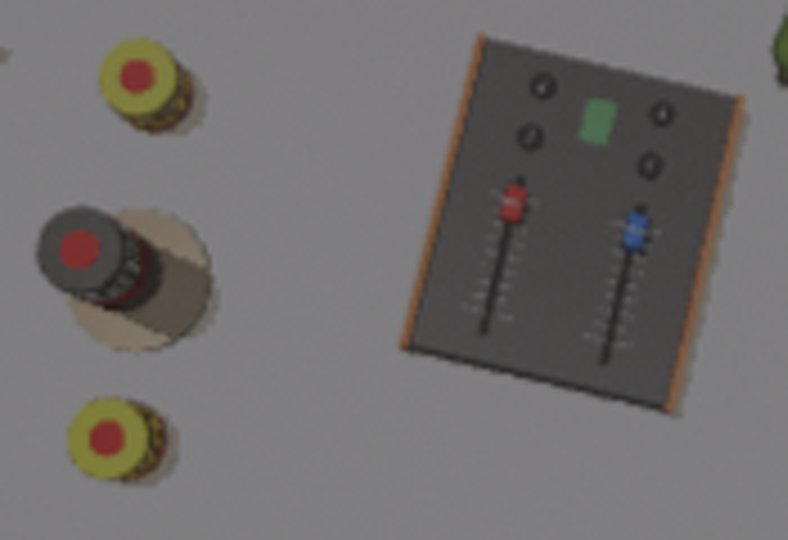

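View pics/crop2.png

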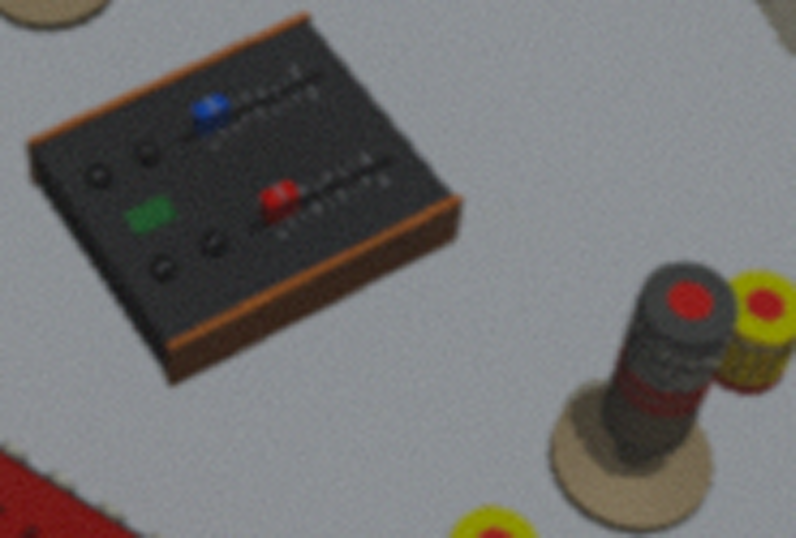

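The crops confirm it: grey head with a red dot (crop1 79,249; crop2 690,300), and red cap (crop1 513,200; crop2 281,193). The yellow heads stand apart from it.

```bash
python3 - <<'E'
from h import *
T=np.load("top.npz");S=np.load("scene.npz")
def tp(u,v,z): return ray(T["K"],T["R"],T["t"],(u+.5)/4.5-.5+160,(v+.5)/4.5-.5+165,z)
def sp(u,v,z): return ray(S["K"],S["R"],S["t"],(u+.5)/4.3-.5+215,(v+.5)/4.3-.5+180,z)
print("head",tp(79,249,.185),sp(690,300,.185))
print("cap",tp(513,200,.07),sp(281,193,.07))
c=np.array([tp(*a,.045) for a in[(481,38),(742,98),(403,347),(668,410)]])
print("corners\n",c.round(4)); m=c.mean(0);d=c[0]-c[2]+c[1]-c[3];yaw=np.arctan2(d[1],d[0]);e=c[0]-c[1]+c[2]-c[3]
print(m,"yaw",yaw,np.arctan2(-e[0],e[1]),np.linalg.norm(d)/2,np.linalg.norm(e)/2)
ex=np.array([np.cos(yaw),np.sin(yaw)]);ey=np.array([-ex[1],ex[0]])
for q in(tp(513,200,.07),sp(281,193,.07)): print("cap in mixer",(q[:2]-m[:2])@ex,(q[:2]-m[:2])@ey)
a=tp(484,333,.045);b=tp(606,362,.045);print("slot low",(a-m)[:2]@ex,(a-m)[:2]@ey,(b-m)[:2]@ex,(b-m)[:2]@ey)
for n,q in(("yel",(138,77)),("yel2",(107,438))): print(n,tp(*q,.065))
from scipy.spatial.transform import Rotation as Q
s=r.read_state(); print(Q.from_quat(s["eef_rot"]).as_matrix().round(3))
E
```

```text
head [0.48464936 0.28134769 0.185     ] [0.48595386 0.28155806 0.185     ]
cap [0.53270177 0.0191747  0.07      ] [0.53297928 0.02116844 0.07      ]
corners
 [[ 0.6494  0.0427  0.045 ]
 [ 0.608  -0.1373  0.045 ]
 [ 0.4358  0.0931  0.045 ]
 [ 0.3944 -0.0855  0.045 ]]
[ 0.52188123 -0.02175288  0.045     ] yaw -0.23497884478797693 -0.22705694973889176 0.21958392492122214 0.1840233368935983
cap in mixer 0.0009943267551698167 0.042322121985111434
cap in mixer 0.0008000212635690964 0.04432568115649713
slot low -0.08831588319072886 0.040878147067825006 -0.08778054154410024 -0.04371086485935506
yel [0.6166015  0.27445392 0.065     ]
yel2 [0.3736301  0.28577411 0.065     ]
[[-0.925  0.38  -0.   ]
 [ 0.38   0.925 -0.001]
 [-0.    -0.001 -1.   ]]
```

```bash
python3 -m pendant '[[0,-0.2,-0.167,0,0,0,-0.02],[0,-0.4,-0.333,0,0,0,-0.04],[0,-0.6,-0.5,0,0,0,-0.06],[0,-0.81,-0.673,0,0,0,-0.076],[0,-0.81,-0.673,0,0,0,-0.076],[0,-0.81,-0.673,0,0,0,-0.076],[0,-0.81,-0.673,0,0,0,-0.076]]' 10
python3 - <<'E'
from h import *
from scipy.spatial.transform import Rotation as Q
s=r.read_state(); R=Q.from_quat(s["eef_rot"]).as_matrix(); print(R.round(3),s["ee_pos"])
print(R.T@(np.array([.533,.020,.237])-s["ee_pos"])/.3)
E
```

```text
time: 0.98
ee_pos: [0.3853, 0.2993, 0.2365]
eef_rot: [0.115, 0.993, 0.0, -0.0]
ft_force: [0.6, 0.9, -0.4]
width: 0.0439
grip_force: 0.0
[[-0.973  0.229 -0.   ]
 [ 0.229  0.973  0.   ]
 [ 0.     0.    -1.   ]] [0.38527764 0.29933822 0.2364798 ]
[-0.69249015 -0.79367456 -0.00220099]
```

```bash
python3 -m pendant '[[0,-0.17,-0.2,0,0,0,0],[0,-0.34,-0.4,0,0,0,0],[0,-0.51,-0.6,0,0,0,0],[0,-0.692,-0.794,0,0,0,0],[0,-0.692,-0.794,0,0,0,0],[0,-0.692,-0.794,0.2,0,0,0],[0,-0.692,-0.794,0.38,0,0,0],[0,-0.692,-0.794,0.38,0,0,0]]'
python3 - <<'E'
from h import *
p,K,R,t=cam("wrist"); save("w1.png",p); np.savez("w1.npz",K=K,R=R,t=t)
for q in([.533,.020,.07],[.46,.037,.07]):
    x=K@(R@np.array(q)+t); print(x[:2]/x[2])
E
```

```text
time: 1.98
ee_pos: [0.5306, 0.0212, 0.1191]
eef_rot: [0.114, 0.993, -0.001, -0.004]
ft_force: [-0.5, -0.4, 1.2]
width: 0.0432
grip_force: 0.0
[282.33567187 239.69476506]
[282.22709947 135.16479396]
```

View pics/w1.png

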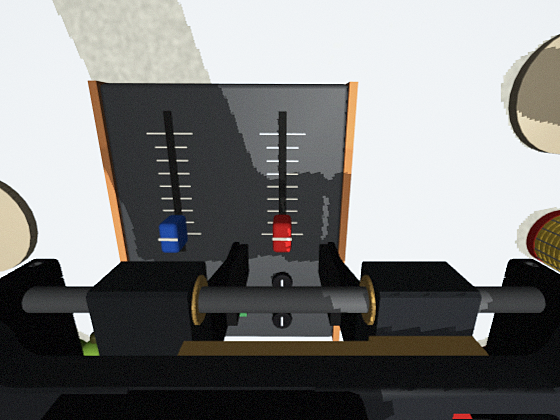

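The wrist view shows the red cap's line at (282,239), matching the prediction (282,240), between the fingers. I descend and pinch.

```bash
python3 -m pendant '[[0,0,0,0.1,0,0,0],[0,0,0,0.19,0,0,0],[0,0,0,0.19,0,0,0],[1,0,0,0.19,0,0,0],[1,0,0,0.19,0,0,0],[1,0,0,0.19,0,0,0],[1,0,0,0.19,0,0,0]]' 15
```

```text
time: 2.9
ee_pos: [0.5334, 0.0191, 0.0661]
eef_rot: [0.115, 0.993, -0.0, 0.0]
ft_force: [-0.0, 2.2, 2.5]
width: 0.014
grip_force: 15.0
```

```bash
python3 -m pendant '[[1,0.05,0,0,0,0,0],[1,0.1,0,0,0,0,0],[1,0.15,0,0,0,0,0],[1,0.2,0,0,0,0,0],[1,0.24,0,0,0,0,0],[1,0.25,0,0,0,0,0],[1,0.25,0,0,0,0,0]]'
```

```text
time: 3.78
ee_pos: [0.4613, 0.0363, 0.0661]
eef_rot: [0.115, 0.993, 0.0, 0.002]
ft_force: [10.2, -5.6, -4.1]
width: 0.0138
grip_force: 15.0
```

```bash
python3 -m pendant '[[1,0.01,0,0,0,0,0],[1,0.02,0,0,0,0,0],[1,0.02,0,0,0,0,0]]'
```

```text
time: 4.15
ee_pos: [0.4579, 0.0371, 0.0669]
eef_rot: [0.116, 0.993, 0.0, 0.005]
ft_force: [17.5, -8.4, -5.3]
width: 0.0138
grip_force: 15.0
```

```bash
python3 -m pendant '[[1,-0.015,0,0,0,0,0],[0,-0.015,0,0,0,0,0],[0,-0.015,0,0,0,0,0],[0,-0.015,0,-0.1,0,0,0],[0,-0.015,0,-0.3,0,0,0],[-1,-0.015,0,-0.5,0,0,0],[-1,-0.015,0,-0.62,0,0,0],[-1,-0.015,0,-0.62,0,0,0]]'
python3 - <<'E'
from h import *
from scipy.spatial.transform import Rotation as Q
s=r.read_state(); R=Q.from_quat(s["eef_rot"]).as_matrix(); print(R.round(3),s["ee_pos"],np.round(s["joint_positions"],2))
print(R.T@(np.array([.4853,.2815,.25])-s["ee_pos"])/.3)
p,K,Rc,t=cam("wrist"); save("w2.png",p)
E
```

```text
time: 5.15
ee_pos: [0.4595, 0.0377, 0.2538]
eef_rot: [0.115, 0.993, 0.001, 0.002]
ft_force: [-0.6, -0.6, -0.9]
width: 0.0656
grip_force: 0.0
[[-0.974  0.228  0.004]
 [ 0.228  0.974  0.002]
 [-0.004  0.003 -1.   ]] [0.45946636 0.03772391 0.25380324] [-0.59 -0.07  0.39  1.87  0.03  1.33  1.14]
[0.10152021 0.81077412 0.01458083]
```

View pics/w2.png

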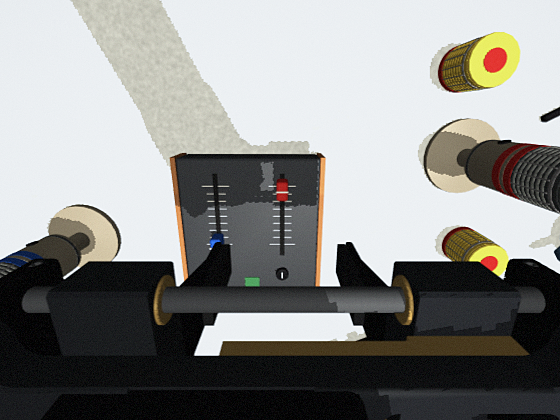

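```bash
python3 -m pendant '[[-1,0.025,0.2,0,0,0,0],[-1,0.05,0.4,0,0,0,0],[-1,0.075,0.6,0,0,0,0],[-1,0.1015,0.811,0,0,0,0],[-1,0.1015,0.811,0,0,0,0],[-1,0.1015,0.811,0,0,0,0]]'
python3 - <<'E'
from h import *
from scipy.spatial.transform import Rotation as Q
s=r.read_state(); R=Q.from_quat(s["eef_rot"]).as_matrix(); print(R.round(3),s["ee_pos"],np.round(s["joint_positions"],2),s["width"])
print(R.T@(np.array([.4853,.2815,.164])-s["ee_pos"])/.3)
p,K,Rc,t=cam("top"); save("t2.png",p)
# red blobs
hsv=cv2.cvtColor(p,cv2.COLOR_RGB2HSV); m=((hsv[...,0]<8)|(hsv[...,0]>172))&(hsv[...,1]>140)&(hsv[...,2]>60)
n,l,st,ce=cv2.connectedComponentsWithStats(m.astype(np.uint8))
mx=np.array([.5219,-.0218]);ex=np.array([np.cos(.231),-np.sin(.231)])
for i in range(1,n):
    if 6<st[i,4]<200: q=ray(K,Rc,t,*ce[i],.07); print(ce[i].round(1),st[i,4],q.round(3),((q[:2]-mx)@ex).round(4))
E
```

```text
time: 5.95
ee_pos: [0.484, 0.2804, 0.2497]
eef_rot: [0.115, 0.993, -0.001, -0.001]
ft_force: [-0.8, 0.1, 0.2]
width: 0.0871
grip_force: 0.0
[[-0.974  0.228 -0.002]
 [ 0.228  0.974 -0.002]
 [ 0.002 -0.003 -1.   ]] [0.48402814 0.28040921 0.24966071] [-0.79  0.18  0.21  1.63 -0.04  1.34  0.76] 0.08706637814424881
[-0.0038014   0.00528331  0.28551614]
[189.8 181.5] 36 [0.616 0.275 0.07 ] 0.0239
[268.6 230.9] 9 [0.467 0.034 0.07 ] -0.0665
[267.3 235.3] 9 [0.453 0.037 0.07 ] -0.0803
```

```bash
python3 -m pendant '[[-1,0,0.003,0.1,0,0,0],[-1,0,0.003,0.2,0,0,0],[-1,0,0.003,0.283,0,0,0],[-1,0,0.003,0.283,0,0,0],[1,0,0.003,0.283,0,0,0],[1,0,0.003,0.283,0,0,0],[1,0,0.003,0.283,0,0,0],[1,0,0.003,0.283,0,0,0]]' 25
```

```text
time: 7.0
ee_pos: [0.485, 0.282, 0.167]
eef_rot: [0.115, 0.993, 0.0, 0.0]
ft_force: [0.9, -0.1, 0.3]
width: 0.055
grip_force: 0.0
```

```bash
python3 -m pendant '[[1,0,0,0,0,0,0],[1,0,0,0,0,0,0],[1,0,0,0,0,0,0.03],[1,0,0,0,0,0,0.06],[1,0,0,0,0,0,0.09],[1,0,0,0,0,0,0.09]]'; python3 -c "
from h import *
s=r.read_state();print(s['torque'],s['joint_positions'][6])"
```

```text
time: 7.75
ee_pos: [0.4851, 0.2821, 0.1669]
eef_rot: [0.208, 0.978, 0.0, 0.0]
ft_force: [-0.4, 0.1, 3.9]
width: 0.0525
grip_force: 25.0
[-0.02556991 -0.00976589 -0.02182531] 0.5909341766262174
```

```bash
python3 -m pendant '[[1,0,0,0,0,0,0.04],[1,0,0,0,0,0,0.08],[1,0,0,0,0,0,0.08]]'; python3 -c "
from h import *
s=r.read_state();print(s['torque'],s['joint_positions'][6])"
```

```text
time: 8.12
ee_pos: [0.4851, 0.282, 0.167]
eef_rot: [0.288, 0.958, 0.0, 0.0]
ft_force: [-0.1, 0.3, 4.0]
width: 0.0524
grip_force: 25.0
[-0.07251715 -0.01592758 -0.06822035] 0.42887357054344816
```

```bash
python3 -m pendant '[[1,0,0,0,0,0,0.04],[1,0,0,0,0,0,0.08],[1,0,0,0,0,0,0.12],[1,0,0,0,0,0,0.12]]'; python3 -c "
from h import *
s=r.read_state();print(s['torque'],s['joint_positions'][6])"
```

```text
time: 8.62
ee_pos: [0.4851, 0.282, 0.167]
eef_rot: [0.406, 0.914, 0.0, 0.0]
ft_force: [-0.0, 0.4, 4.8]
width: 0.0526
grip_force: 25.0
[-0.029521    0.00501586 -0.07368158] 0.18483799631998585
```

Past 34° with hardly any torque, so this is the freeing way. I turn on to about 78°.

```bash
python3 -m pendant '[[1,0,0,0,0,0,0.06],[1,0,0,0,0,0,0.12],[1,0,0,0,0,0,0.18],[1,0,0,0,0,0,0.24],[1,0,0,0,0,0,0.3],[1,0,0,0,0,0,0.36],[1,0,0,0,0,0,0.36],[1,0,0,0,0,0,0.36]]'; python3 -c "
from h import *
s=r.read_state();print(s['torque'],s['joint_positions'][6])"
```

```text
time: 9.62
ee_pos: [0.485, 0.2821, 0.1669]
eef_rot: [0.713, 0.701, 0.0, -0.0]
ft_force: [-0.0, -0.4, 4.9]
width: 0.0524
grip_force: 25.0
[-0.08266423  0.05189151 -0.13401079] -0.5483119983422035
```

```bash
python3 -m pendant '[[1,0,0,-0.01,0,0,0],[1,0,0,-0.02,0,0,0],[1,0,0,-0.02,0,0,0]]'
```

```text
time: 10.0
ee_pos: [0.4849, 0.2818, 0.1727]
eef_rot: [0.714, 0.7, -0.0, -0.0]
ft_force: [0.3, 0.5, -2.1]
width: 0.0526
grip_force: 25.0
```

Rose 6 mm with only the head's weight on the wrist (-2 N), so it is free. I lift it straight out.

```bash
python3 -m pendant '[[1,0,0,-0.05,0,0,0],[1,0,0,-0.1,0,0,0],[1,0,0,-0.2,0,0,0],[1,0,0,-0.3,0,0,0],[1,0,0,-0.4,0,0,0],[1,0,0,-0.45,0,0,0],[1,0,0,-0.45,0,0,0],[1,0,0,-0.45,0,0,0]]'
python3 - <<'E'
from h import *
p,*_=cam("scene"); save("s3.png",cv2.resize(p[150:360,180:460],None,fx=2.8,fy=2.8,interpolation=cv2.INTER_CUBIC))
E
```

```text
time: 11.0
ee_pos: [0.4845, 0.2817, 0.3065]
eef_rot: [0.715, 0.7, -0.001, -0.0]
ft_force: [0.6, 0.4, -1.6]
width: 0.0528
grip_force: 25.0
```

View pics/s3.png

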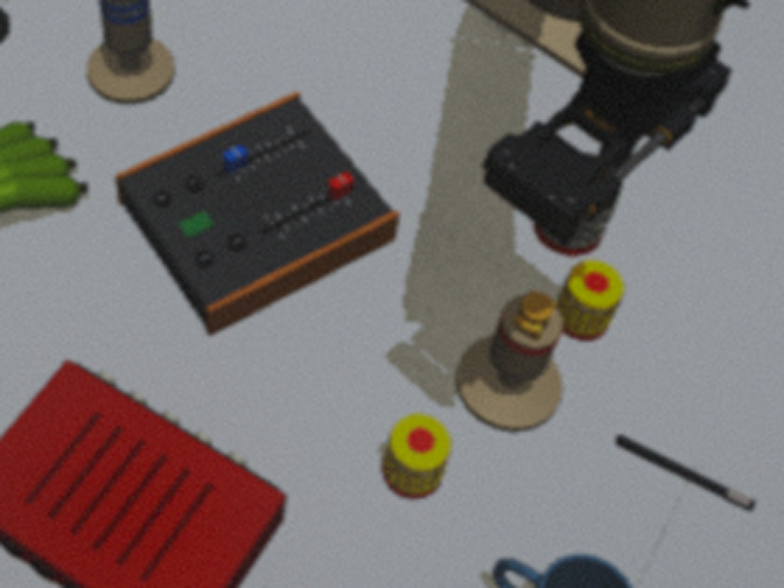

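The head hangs in the gripper at (570,230), with the bare brass neck below at (533,315). The red cap is at the near end of its slot (342,183), and the blue cap and the neighbours are untouched. I let it settle and hand in.

```bash
python3 -m pendant '[[1,0,0,0,0,0,0],[1,0,0,0,0,0,0],[1,0,0,0,0,0,0],[1,0,0,0,0,0,0]]' && python3 -c "
from bench import r
print(r.close_job())"
```

```text
time: 11.55
ee_pos: [0.4849, 0.2819, 0.3076]
eef_rot: [0.715, 0.7, 0.0, -0.0]
ft_force: [-0.2, -0.4, -0.8]
width: 0.0525
grip_force: 25.0
the job is handed in; nothing more can be done
None
```

The red fader is pulled down to its end stop. The red microphone's head came free on the first direction tried and is held upright and still, about 14 cm above its seat. The job was handed in at 11.6 s, with no verdict returned.

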